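# Load a stud strip into the spring magazine and slide its rail shut

### The job

Load the strip of weld studs into the bench magazine: push it tail-first against the spring follower, tuck its other end down behind the nose lip and press it gently down onto the channel floor, never forcing it (a push of about 10 N beyond the spring is plenty; 25 N is too much). Then slide the cover rail over it until it is fully home, let go, and leave the magnet, the tube and the pliers where they are.

Things in the scene. Friction and masses are not known exactly. Their poses are not given: they have to be found in the camera images.
- strip: Loose straight strip of eight copper weld studs in a grey plastic carrier, (all sizes here in mm) 96 long (its x) x 12 wide (its y) x 40 high (its z), about 0.12 kg; it stands upright on the table. Origin: centre of its underside. Both ends are alike: either may go to the nose.
- magazine: Fixed steel bench magazine. Origin: table level, on the channel's centre line, at the nose lip's inner face; x runs along the channel from nose to rear, z up. Base plate x -35 to 240, 70 wide; its top, z = 8, is the channel floor. Channel 15 wide; walls x -8 to 235, upright to z = 20, then flared out to z = 24 (25 wide over all). Seated, the strip's origin is at x 48, y 0, z 8.
- nose (a point): Top inner edge of the nose lip, at the channel's front end: 15 above the table. The lip stands 7 above the channel floor and is 8 long (magazine x -8 to 0); above it the channel's end is open. A seated strip stands behind it, one end against its inner face, its top 48 above the table.
- follower_block (a joint): Travel of the brass spring follower (m): 0 at rest, grows as it is pushed to the magazine's +x, hard stop at 0.024. Block 24 long, 13 wide, z = 9 to 34; front face at magazine x = 74 mm + travel, so at most 98 mm is free between nose and follower. Spring 4 N at rest to 8 N at the stop; friction at its ends keeps a strip up unless it is pressed down.
- cover (a joint): Travel of the cover rail (m): 0 parked at the rear, 0.125 closed at its stop; starts at 0 to 0.02. It slides to the magazine's -x with 2.5 N of friction and stays where left. Inverted aluminium U, 100 long, 32 wide; front end at magazine x = 125 mm - travel; roof z = 51 to 56: it passes over a seated strip and jams on one that is not down.
- rail_tab (a point): Centre of the top of the black grip tab on the rail's roof: 24 long along the magazine's x, 12 wide, 28 high (z = 56 to 84 above the table), in the middle of the rail's length. Moves with the rail.
- magnet: Round magnetic clamp base, 68 diameter, 70 high with an upright yellow plate; bystander. Origin: centre of its underside.
- tube: Off-cut of square aluminium tube lying down, 160 x 40 x 40; bystander. Origin: centre of its underside.
- pliers: Pair of pliers with orange handles lying flat, about 165 x 60 x 12; bystander. Origin: middle of its underside.

How it is judged:
By the outcome, as a careful person would: the job done as asked, in the order asked, and still so for the second after the job is handed in, with the robot touching nothing.
It also fails if it takes over 56 s, if anything falls off the work surface, if the arm or the gripper's body presses on something with over 40 N, if the wrist force passes 120 N, or if a joint passes its speed limit or range.

### The arm

A 6-joint arm with a two-finger parallel gripper is mounted at the origin on the work surface. World frame = base frame: x ahead of the robot, y to its left, z up, the work surface at z = 0. Lengths are in m, angles in rad, forces in N, time in s.
With the tool pointing down it reaches from about 0.35 to 0.975 m from the base axis. Payload 4.9 kg.
Tool frame: the origin (TCP) lies at the very end of the fingers, on their centre line; the grasp point (between the pads) lies 19 mm behind it (manip.hold_point_z is the distance from the TCP to the grasp point, in m); z points along the fingers, x is the direction in which the jaws open and shut, and the axes are right-handed (so a half turn about z gives the same grasp; the last joint's range is limited). The gripper opens to 85 mm and grips with 20 to 120 N. Pads are 22 mm wide; open, the fingers measure 114 mm over their backs; the gripper's body (76 mm by 85 mm) begins 54 mm behind the grasp point. The pads swing forward as they close: fully open they stand 13 mm farther back than shut.
Start: joints at [1.122, 0.053, 1.613, -0, 1.476, -0.119], TCP at [0.202, 0.591, 0.231] pointing down, gripper open.
Joint ranges: [-3.01, 3.01], [-1.01, 2.22], [0.06, 2.58], [-1.02, 4.17], [0.09, 2.62], [-3.14, 3.14]. Speed limits (rad/s): [2.57, 2.57, 3.14, 3.14, 3.14, 3.14].

### API

Orientations are given as a unit quaternion [w, x, y, z].
In Python, from plant import manip gives the robot as it stands.
- The arm moves only by the shell command python3 -m handwheel 'ROWS' [OPENING]. ROWS is JSON, a list of rows, each an object of numbers: "dx", "dy", "dz": the shift along the tool's x, y, z in m; "ax", "ay", "az": the turn, a rotation vector about the tool's x, y, z in rad. In form: [{"dx": .., "dy": .., "dz": .., "ax": .., "ay": .., "az": ..}, ...]. A call has 1 to 5 rows; each row is the pose to reach, as a shift and turn from the pose commanded when the call began, along the tool's axes at that moment; what a row does not reach only later rows make up. A row lasts 1/8 s, in which the tool goes at most 62.5 mm and 10.7 degrees, less where a joint would pass 70% of its speed; a pose out of reach is approached as far as the arm can. A call with a gripper value outside its range is refused whole. OPENING is the closure in counts, from 0 (fully open) to 255 (shut), set as the call begins (- or left out, the last holds). The fingers move at their own pace and stop on an object; the grip force is fixed at half the most. Time passes only in rows, so rows that repeat a pose let the fingers close. It gives the time, the measured TCP pose, the force and the opening at its end, in the units of the state.
- manip.state(): the state, without advancing time (a new reading comes with each control period).
- manip.grab_frame(name): name is "side" or "top"; returns a dict with "image" (384x512x3 uint8, blue, green, red), "z_map" (384x512 float32, m along the optical axis (not along the pixel's ray), 0 where there is no reading), "K" (3x3 intrinsics, pixels), "xyz" and "rotation" of the camera in the world. Camera axes: x right, y up, looking along -z (the intrinsics and any distortion apply to the point x, -y, -z); pixel columns grow to the right and rows downward; lengths in m; the calibration is good to about 2 mm. A picture is of the moment at which its call begins.
- manip.job_done(): hands the job in, once; it reports no verdict.
The state is a dict: "time": time; "joint_pos": joint angles; "joint_vel": joint speeds; "joint_efforts": joint torques, N m; "tool_pos": TCP position; "tool_rot": TCP orientation; "contact_force": force on the tool from outside, world axes, zero at the start; "ft_torque": the same for the moment, N m; "gripper_width": opening from 0.0 (shut) to 1.0 (fully open).
Only numpy, scipy, OpenCV 4.12 (cv2) and the standard library are available. Lean on these libraries where they do the work, as an engineer would, in place of code of your own. Each camera call takes 0.05 s, during which the arm holds its last target.

## Working session

There is one attempt and no reset: what is moved stays moved. The work goes in short steps, Python scripts to look and compute and a shell command to move; the robot and the scene stay as the last step left them, time stands still between calls to the robot, and variables do not carry over. Pictures are saved under pics/ and viewed, and the job is handed in when it is done.

```bash
mkdir -p pics; ls
cat > h.py <<'E'
import numpy as np, cv2
from plant import manip
def grab(n):
    f=manip.grab_frame(n); return f
def cloud(f):
    z=f["z_map"]; K=np.array(f["K"]); h,w=z.shape
    u,v=np.meshgrid(np.arange(w),np.arange(h))
    X=(u-K[0,2])/K[0,0]*z; Y=(v-K[1,2])/K[1,1]*z
    P=np.stack([X,-Y,-z],-1)@R(f).T+np.array(f["xyz"])
    P[z==0]=np.nan
    return P
def R(f):
    r=np.array(f["rotation"],float)
    if r.shape==(3,3): return r
    from scipy.spatial.transform import Rotation
    return Rotation.from_quat([r[1],r[2],r[3],r[0]]).as_matrix()
E
python3 - <<'E'
from h import *
for n in("side","top"):
    f=grab(n); cv2.imwrite(f"pics/{n}0.png",f["image"]); np.savez(f"{n}0.npz",**{k:np.array(v) for k,v in f.items()})
    print(n,f["K"],f["xyz"],f["rotation"],f.keys())
print(manip.state())
E
```

```text
pics
side [[364.97194539   0.         252.98062837]
 [  0.         364.97194539 188.93862792]
 [  0.           0.           1.        ]] [0.28923773 0.45835868 0.57226885] [-0.28446349 -0.1141      0.37007646  0.87698639] dict_keys(['image', 'z_map', 'K', 'xyz', 'rotation'])
top [[393.65773524   0.         252.45246804]
 [  0.         393.65773524 181.96962676]
 [  0.           0.           1.        ]] [0.43772401 0.08393404 0.88381443] [-0.69678201 -0.05575476  0.07834905  0.71080775] dict_keys(['image', 'z_map', 'K', 'xyz', 'rotation'])
{'time': 0.1, 'joint_pos': array([ 1.12201424e+00,  5.32991773e-02,  1.61413817e+00,  2.45004596e-05,
        1.47599729e+00, -1.19002917e-01]), 'joint_vel': array([-0.00120726,  0.00085441, -0.0029544 , -0.00033235, -0.00060788,
       -0.00092464]), 'joint_efforts': array([-5.85055914e-04, -3.94905639e+01, -3.71361530e+01, -2.08722377e-04,
        3.91929148e-03,  3.05360686e-05]), 'tool_pos': array([0.2021491 , 0.5908203 , 0.23019185]), 'tool_rot': array([ 4.32071760e-04,  8.13583186e-01,  5.81447807e-01, -8.13444521e-04]), 'contact_force': array([-1.07436596,  0.13824941,  0.26293471]), 'ft_torque': array([ 0.04037783,  0.0456237 , -0.04444094]), 'gripper_width': 1.0026014912730024}
```

View pics/side0.png

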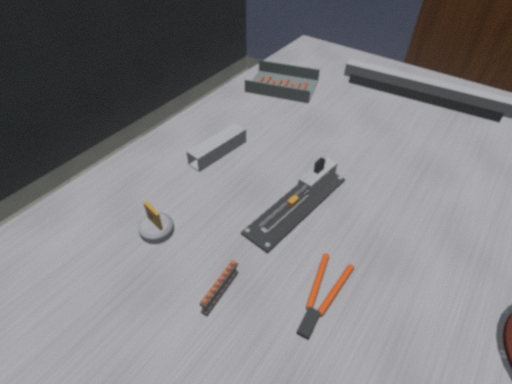

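View pics/top0.png

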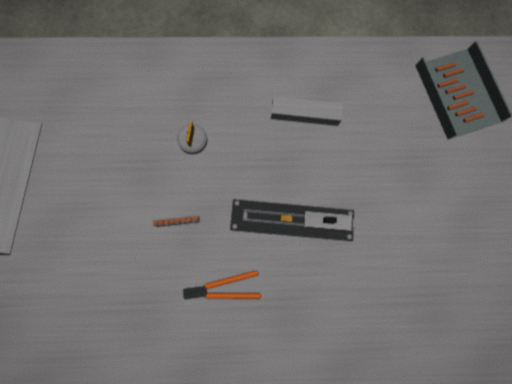

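The top view shows the strip at about (176,221), the magazine from (233,215) to (353,222) with its nose on the left, the rail tab at (330,220), the magnet at (192,138), the tube at (307,110) and the pliers at (222,287). Next I'll get metric positions.

Run:
```python
from h import *
for n in("top","side"):
    f=dict(np.load(f"{n}0.npz")); P=cloud(f); im=f["image"].astype(int)
    tab=P[250:260,100:300] if n=="top" else P[280:330,60:150]
    print(n,"table z",np.nanmedian(tab[...,2]), np.nanstd(tab[...,2]))
    b=(slice(205,240),slice(140,215)) if n=="top" else (slice(255,320),slice(190,245))
    Q=P[b].reshape(-1,3); Q=Q[Q[:,2]>0.03]
    print("strip n",len(Q),Q.min(0),Q.max(0),np.median(Q,0))
    r=cv2.minAreaRect(Q[:,:2].astype(np.float32)*1000); print("strip rect",r)
    # orange stud tops by colour
    b=(slice(195,245),slice(225,360)) if n=="top" else (slice(150,250),slice(235,350))
    Q=P[b].reshape(-1,3); 
    for lo,hi in((.004,.012),(.015,.030),(.030,.04),(.045,.062),(.07,.095)):
        q=Q[(Q[:,2]>lo)&(Q[:,2]<hi)]
        if len(q)>3: print(lo,hi,len(q),cv2.minAreaRect(q[:,:2].astype(np.float32)*1000), np.median(q,0).round(4))
    f2=cv2.resize(f["image"][190:250,140:365] if n=="top" else f["image"][150:320,190:350],None,fx=3.5,fy=3.5,interpolation=cv2.INTER_CUBIC); cv2.imwrite(f"pics/{n}0z.png",f2)
```

```text
top table z 0.00032809927301968855 0.0015363086039476687
strip n 264 [0.51076857 0.17408796 0.03016915] [0.53074309 0.27030087 0.04378553] [0.52021995 0.22270132 0.03665126]
strip rect ((520.919677734375, 222.29632568359375), (12.330503463745117, 95.8748779296875), 4.970329761505127)
0.004 0.012 2596 ((519.17236328125, -32.65095520019531), (297.90240478515625, 104.85037231445312), 88.36769104003906) [ 0.5211 -0.0025  0.0082]
0.015 0.03 324 ((519.0958862304688, -35.59300231933594), (261.3953552246094, 39.5588493347168), 79.7360610961914) [5.252e-01 3.000e-04 2.260e-02]
0.03 0.04 116 ((511.45758056640625, -84.43887329101562), (161.09255981445312, 31.060087203979492), 79.70775604248047) [ 0.5171 -0.0248  0.0348]
0.045 0.062 643 ((512.1917724609375, -101.92595672607422), (100.43302154541016, 32.05321502685547), 83.77105712890625) [ 0.5106 -0.099   0.0561]
0.07 0.095 80 ((512.321533203125, -101.4837875366211), (22.687185287475586, 12.287445068359375), 83.78365325927734) [ 0.5115 -0.1006  0.0839]
side table z -9.555270244565595e-05 0.0009733252260608328
strip n 415 [0.51197727 0.17435428 0
[... 206 characters left out ...]
2022 ((522.258544921875, -32.91407775878906), (276.97515869140625, 71.65779113769531), 83.90410614013672) [0.5138 0.0187 0.008 ]
0.015 0.03 558 ((521.8848876953125, -37.150550842285156), (230.07412719726562, 32.542301177978516), 81.33746337890625) [ 0.5217 -0.0119  0.021 ]
0.03 0.04 158 ((514.3600463867188, -76.77538299560547), (149.0563507080078, 31.271902084350586), 77.38455963134766) [ 0.5172 -0.055   0.0342]
0.045 0.062 469 ((514.06396484375, -101.73098754882812), (102.38532257080078, 32.60643768310547), 83.16985321044922) [ 0.5089 -0.0885  0.0558]
0.07 0.095 86 ((514.4135131835938, -100.27903747558594), (22.70757293701172, 12.928786277770996), 85.4217529296875) [ 0.5126 -0.0971  0.0818]
```

Run:
```python
from h import *
for n in("top","side"):
    f=dict(np.load(f"{n}0.npz")); P=cloud(f); g=f["image"].max(-1)
    b=(slice(195,245),slice(222,362)) if n=="top" else (slice(150,250),slice(235,352))
    m=np.zeros(g.shape,np.uint8); m[b]=((P[b][...,2]>.004)).astype(np.uint8)*1
    k,l,s,c=cv2.connectedComponentsWithStats(m); i=1+np.argmax(s[1:,4])
    ok=(l==i)&(P[...,2]<.03)
    q=P[ok][:,:2].astype(np.float32)*1000
    ok2=(l==i)
    print(n,cv2.minAreaRect(P[ok2][:,:2].astype(np.float32)*1000))
    m2=cv2.erode(ok2.astype(np.uint8),np.ones((2,2))) ; print(cv2.minAreaRect(P[m2>0][:,:2].astype(np.float32)*1000))
    # wall/floor features: profile in approx mag frame
    a=np.deg2rad(83.85); ex=-np.array([np.cos(a),np.sin(a)]); ey=np.array([-ex[1],ex[0]])
    o=np.array([522.3,-32.9])-ex*102.5
    d=P[ok2][:,:2]*1000-o; mx=d@ex; my=d@ey; z=P[ok2][:,2]*1000
    print("O",o)
    for lo in range(-35,80,15):
        s_=(mx>lo)&(mx<lo+15)&(z>16)
        t=(mx>lo)&(mx<lo+15)&(abs(my)<20)&(z<16)
        print(lo,"wall y",np.round(np.sort(my[s_])[[0,-1]],1) if s_.sum()>1 else None, s_.sum(), np.median(my[s_]) if s_.sum() else None)
    s_=(z>30)&(z<45)&(mx<110); print("follower x",np.sort(mx[s_])[:5],np.sort(mx[s_])[-3:],np.median(my[s_]))
    s_=(z>50)&(z<60); print("rail",np.percentile(mx[s_],[1,99]),np.percentile(my[s_],[2,98]))
    s_=(z>78); print("tab",np.percentile(mx[s_],[2,98]),np.percentile(my[s_],[2,98]))
```

```text
top ((521.0291137695312, -33.39201354980469), (274.564453125, 72.47737121582031), 83.7437744140625)
((518.8455200195312, -34.358856201171875), (272.21630859375, 67.88611602783203), 83.65133666992188)
O [533.28100482  69.01009534]
-35 wall y None 1 26.20746837203516
-20 wall y [-13.2   8.5] 8 -0.23751000203931522
-5 wall y [-13.2  10. ] 36 5.5457707855073295
10 wall y [-13.7   9.1] 29 5.44684294313696
25 wall y [-13.9   9.7] 27 5.934966849302226
40 wall y [-13.6   9.6] 31 5.4235420674200014
55 wall y [-14.1   8.7] 25 6.0981560090054705
70 wall y [-13.2   9.5] 63 -2.198103967498148
follower x [74.63179095 74.91038851 74.95527234 75.23346929 75.35728743] [96.83159035 97.15612744 97.27496595] -2.824597042191484
rail [122.87163745 221.69729603] [-18.40552161  12.78264314]
tab [160.66361908 182.91253838] [-8.5573786   2.79006559]
side ((522.258544921875, -32.91407775878906), (276.97515869140625, 71.65779113769531), 83.90410614013672)
((520.7874145507812, -30.896286010742188), (271.9425048828125, 68.3038330078125), 83.90410614013672)
O [533.28100482  69.01009534]
-35 wall y None 0 None
-20 wall y [-11.3  11.9] 14 7.570042792786179
-5 wall y [-11.6  11.2] 39 7.676960758661898
10 wall y [-11.9  12.1] 38 8.209729194504495
25 wall y [-12.1  12.4] 39 8.179181135691657
40 wall y [-12.4  11.2] 36 7.972210757170137
55 wall y [-11.9  11.9] 38 7.572822456859431
70 wall y [-11.3  11.8] 96 -1.618180516165483
follower x [72.69021209 72.89885768 73.96282486 74.29122692 74.52943071] [97.23757006 97.94900274 98.42061985] -1.1878466846670692
rail [121.54815906 221.04868576] [-16.32759137  14.43681001]
tab [159.80821177 181.3173989 ] [-6.73459064  5.04611517]
```

View pics/top0z.png

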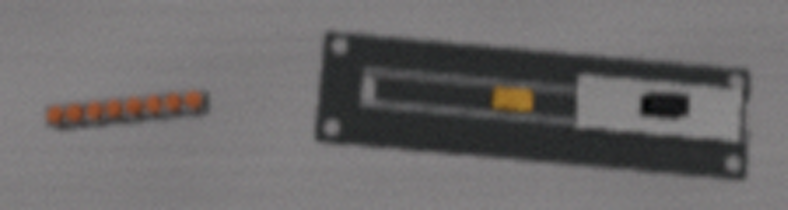

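View pics/side0z.png

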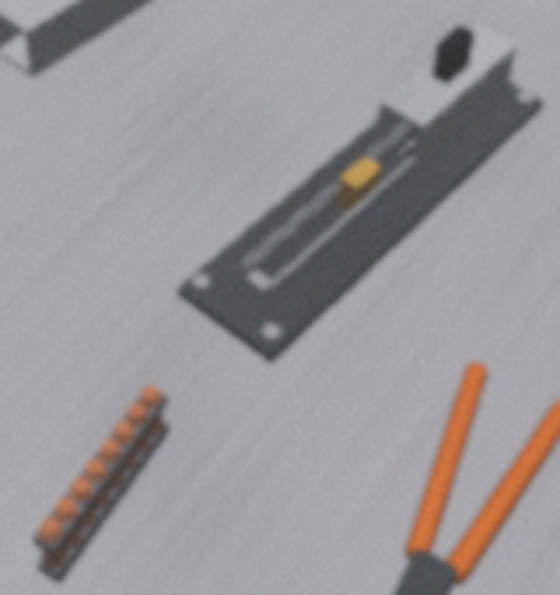

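```bash
cat >> h.py <<'E'
from scipy.spatial.transform import Rotation as Rt
EX=-np.array([np.cos(np.deg2rad(83.8)),np.sin(np.deg2rad(83.8))]); EY=np.array([-EX[1],EX[0]]); O=np.array([.5322,.0691])
def mag(x,y): return O+EX*x/1000+EY*y/1000
def st():
    s=manip.state(); q=s["tool_rot"]; r=Rt.from_quat([q[1],q[2],q[3],q[0]]); return s,r
def goto(xy,z,jaw_deg):
    s,r=st(); a=np.deg2rad(jaw_deg)
    T=np.array([[np.cos(a),np.sin(a),0],[np.sin(a),-np.cos(a),0],[0,0,-1]]).T
    if T[:,0]@r.as_matrix()[:,0]<0: T[:,:2]*=-1
    d=r.inv().apply(np.array([*xy,z])-s["tool_pos"]); w=(r.inv()*Rt.from_matrix(T)).as_rotvec()
    print("d",d.round(4),"w",w.round(4),"t",round(s["time"],2))
def rep():
    s,r=st(); p=s["tool_pos"]; d=p[:2]-O; X=r.as_matrix()
    print("t %.2f"%s["time"],"mag x,y,z mm",np.round([d@EX*1000,d@EY*1000,p[2]*1000],2),"jaw",np.rad2deg(np.arctan2(X[1,0],X[0,0])).round(2),
     "F mag",np.round([s["contact_force"][:2]@EX,s["contact_force"][:2]@EY,s["contact_force"][2]],2),"w",round(s["gripper_width"],3),"tilt",X[2,:2].round(4))
E
python3 -c "
from h import *
goto([.5215,.2224],.12,5.2);rep()"
```

```text
d [-0.2449  0.4215  0.1105] w [8.0000e-04 1.8000e-03 1.1503e+00] t 0.1
t 0.10 mag x,y,z mm [-483.02 -384.47  230.19] jaw 71.1 F mag [-0.02 -1.08  0.26] w 1.003 tilt [-0.0018 -0.0002]
```

```bash
python3 -m handwheel '[{"dx":-0.245,"dy":0.4215,"dz":0.11,"az":1.15},{"dx":-0.245,"dy":0.4215,"dz":0.11,"az":1.15},{"dx":-0.245,"dy":0.4215,"dz":0.11,"az":1.15},{"dx":-0.245,"dy":0.4215,"dz":0.11,"az":1.15},{"dx":-0.245,"dy":0.4215,"dz":0.11,"az":1.15}]' 0; python3 -c "
from h import *
goto([.5215,.2224],.12,5.2);rep()"
```

```text
d [-0.2449  0.4215  0.1105] w [8.0000e-04 1.8000e-03 1.1503e+00] t 0.1
t 0.10 mag x,y,z mm [-483.02 -384.47  230.19] jaw 71.1 F mag [-0.02 -1.08  0.26] w 1.003 tilt [-0.0018 -0.0002]invalid input at $[0]: expected keys dx, dy, dz, ax, ay, az
```

All six keys are required in each row.

```bash
python3 -m handwheel '[{"dx":-0.245,"dy":0.4215,"dz":0.11,"ax":0,"ay":0,"az":1.15},{"dx":-0.245,"dy":0.4215,"dz":0.11,"ax":0,"ay":0,"az":1.15},{"dx":-0.245,"dy":0.4215,"dz":0.11,"ax":0,"ay":0,"az":1.15},{"dx":-0.245,"dy":0.4215,"dz":0.11,"ax":0,"ay":0,"az":1.15},{"dx":-0.245,"dy":0.4215,"dz":0.11,"ax":0,"ay":0,"az":1.15}]' 0; python3 -c "
from h import *
goto([.5215,.2224],.12,5.2);rep()"
```

```text
time: 0.72
tool_pos: [0.4028, 0.3593, 0.1617]
tool_rot: [0.0, 0.989, 0.148, -0.0]
contact_force: [0.1, -0.1, 0.5]
gripper_width: 0.998
d [0.0733 0.1656 0.0417] w [1.000e-04 2.000e-04 2.068e-01] t 0.72
t 0.72 mag x,y,z mm [-274.49 -159.93  161.72] jaw 17.05 F mag [0.08 0.1  0.51] w 0.998 tilt [-0.0002  0.    ]
```

```bash
python3 -m handwheel '[{"dx":0.073,"dy":0.165,"dz":0.04,"ax":0,"ay":0,"az":0.2},{"dx":0.073,"dy":0.165,"dz":0.04,"ax":0,"ay":0,"az":0.2},{"dx":0.073,"dy":0.165,"dz":0.04,"ax":0,"ay":0,"az":0.2},{"dx":0.073,"dy":0.165,"dz":0.04,"ax":0,"ay":0,"az":0.2},{"dx":0.073,"dy":0.165,"dz":0.04,"ax":0,"ay":0,"az":0.2}]' 0; python3 -c "
from h import *
goto([.5215,.2224],.12,5.2);rep()"
```

```text
time: 1.35
tool_pos: [0.5207, 0.2253, 0.1221]
tool_rot: [-0.0, 0.999, 0.051, -0.001]
contact_force: [0.0, 0.8, 0.0]
gripper_width: 1.0
d [0.0005 0.003  0.0021] w [-0.0002  0.0011  0.0121] t 1.35
t 1.35 mag x,y,z mm [-154.05  -28.27  122.06] jaw 5.89 F mag [-0.8  -0.08  0.02] w 1.0 tilt [-0.0011 -0.0002]
```

```bash
python3 -m handwheel '[{"dx":0.0005,"dy":0.003,"dz":0.05,"ax":0,"ay":0,"az":0.012},{"dx":0.0005,"dy":0.003,"dz":0.062,"ax":0,"ay":0,"az":0.012},{"dx":0.0005,"dy":0.003,"dz":0.062,"ax":0,"ay":0,"az":0.012},{"dx":0.0005,"dy":0.003,"dz":0.062,"ax":0,"ay":0,"az":0.012}]' 0; python3 -c "
from h import *
goto([.5215,.2224],.019,5.2);rep()
for n in('side','top'):
    f=grab(n); b=f['image'][170:345,130:330] if n=='side' else f['image'][170:270,110:260]; cv2.imwrite(f'pics/{n}1.png',cv2.resize(b,None,fx=3.3,fy=3.3,interpolation=cv2.INTER_CUBIC))
"
```

```text
time: 1.85
tool_pos: [0.5229, 0.2234, 0.0624]
tool_rot: [-0.0, 0.999, 0.046, 0.001]
contact_force: [0.1, -0.1, 0.3]
gripper_width: 1.002
d [-0.0016  0.0009  0.0434] w [-0.0006 -0.0028  0.0018] t 1.85
t 1.85 mag x,y,z mm [-152.35  -25.93   62.44] jaw 5.3 F mag [0.09 0.15 0.29] w 1.002 tilt [ 0.0028 -0.0006]
```

View pics/side1.png

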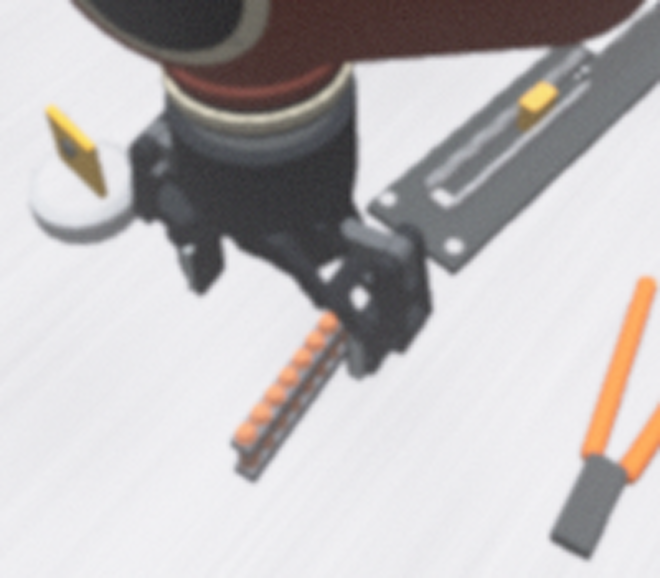

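View pics/top1.png

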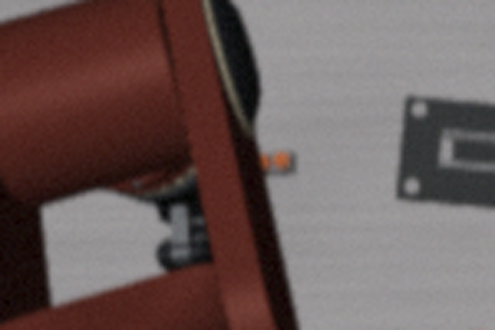

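The jaws straddle the strip: its studs run from (335,320) to (245,440) in the crop, between the fingers. Descending and closing.

```bash
python3 -m handwheel '[{"dx":-0.001,"dy":0.001,"dz":0.03,"ax":0,"ay":0,"az":0},{"dx":-0.001,"dy":0.001,"dz":0.043,"ax":0,"ay":0,"az":0},{"dx":-0.001,"dy":0.001,"dz":0.043,"ax":0,"ay":0,"az":0},{"dx":-0.001,"dy":0.001,"dz":0.043,"ax":0,"ay":0,"az":0}]' 0; python3 -c "
from h import *
goto([.5215,.2224],.019,5.2);rep()"; python3 -m handwheel '[{"dx":0,"dy":0,"dz":0,"ax":0,"ay":0,"az":0},{"dx":0,"dy":0,"dz":0,"ax":0,"ay":0,"az":0},{"dx":0,"dy":0,"dz":0,"ax":0,"ay":0,"az":0},{"dx":0,"dy":0,"dz":0,"ax":0,"ay":0,"az":0},{"dx":0,"dy":0,"dz":0,"ax":0,"ay":0,"az":0}]' 255;  python3 -c "
from h import *
goto([.5215,.2224],.019,5.2);rep()"
```

```text
time: 2.45
tool_pos: [0.5218, 0.2216, 0.0185]
tool_rot: [-0.0, 0.999, 0.046, 0.001]
contact_force: [1.4, 0.3, 1.0]
gripper_width: 1.002
d [-0.0002 -0.0008 -0.0005] w [-0.0003 -0.0015  0.0007] t 2.45
t 2.45 mag x,y,z mm [-150.47  -26.82   18.53] jaw 5.24 F mag [-0.42  1.4   1.04] w 1.002 tilt [ 0.0015 -0.0003]
time: 3.08
tool_pos: [0.5212, 0.2214, 0.0177]
tool_rot: [-0.0, 0.999, 0.046, 0.0]
contact_force: [-0.1, 0.6, 2.1]
gripper_width: 0.124
d [ 0.0004 -0.001  -0.0013] w [-0.0001 -0.0004  0.0007] t 3.08
t 3.08 mag x,y,z mm [-150.21  -27.41   17.7 ] jaw 5.24 F mag [-0.56 -0.17  2.14] w 0.124 tilt [ 0.0004 -0.0001]
```

```bash
python3 -m handwheel '[{"dx":0,"dy":0,"dz":-0.02,"ax":0,"ay":0,"az":0},{"dx":0,"dy":0,"dz":-0.05,"ax":0,"ay":0,"az":0},{"dx":0,"dy":0,"dz":-0.09,"ax":0,"ay":0,"az":0},{"dx":0,"dy":0,"dz":-0.09,"ax":0,"ay":0,"az":0}]';  python3 -c "
from h import *
rep(); goto(mag(24,0),.085,-6.2);goto(mag(24,0),.085,173.8)
for n in('side',):
    f=grab(n); b=f['image'][170:345,130:330] if n=='side' else f['image'][170:270,110:260]; cv2.imwrite(f'pics/{n}2.png',cv2.resize(b,None,fx=3.3,fy=3.3,interpolation=cv2.INTER_CUBIC))
"
```

```text
time: 3.58
tool_pos: [0.5242, 0.2223, 0.1132]
tool_rot: [-0.001, 0.999, 0.046, 0.005]
contact_force: [0.6, 0.5, -0.7]
gripper_width: 0.123
t 3.58 mag x,y,z mm [-151.41  -24.53  113.19] jaw 5.24 F mag [-0.54  0.57 -0.74] w 0.123 tilt [ 0.0093 -0.0017]
d [-0.011   0.1768  0.0278] w [-0.0026 -0.0091  0.1997] t 3.58
d [-0.011   0.1768  0.0278] w [-0.0026 -0.0091  0.1997] t 3.58
```

View pics/side2.png

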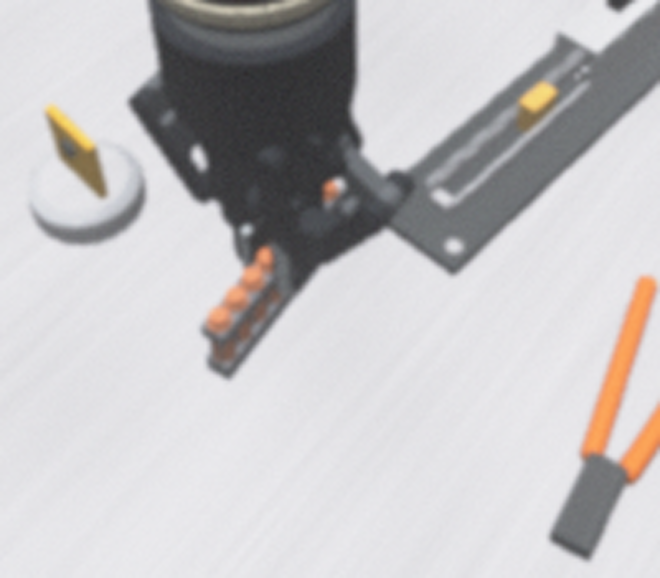

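```bash
python3 -m handwheel '[{"dx":-0.003,"dy":0.04,"dz":0.01,"ax":0,"ay":0,"az":0.05},{"dx":-0.006,"dy":0.09,"dz":0.02,"ax":0,"ay":0,"az":0.12},{"dx":-0.009,"dy":0.14,"dz":0.027,"ax":0,"ay":0,"az":0.2},{"dx":-0.01,"dy":0.176,"dz":0.027,"ax":0,"ay":0,"az":0.2},{"dx":-0.01,"dy":0.176,"dz":0.027,"ax":0,"ay":0,"az":0.2}]'; python3 -m handwheel '[{"dx":0,"dy":0,"dz":0,"ax":0,"ay":0,"az":0},{"dx":0,"dy":0,"dz":0,"ax":0,"ay":0,"az":0}]'; python3 -c "
from h import *
rep(); goto(mag(24,0),.065,-6.2)
for n in('side','top'):
    f=grab(n); np.savez(f'{n}3.npz',**{k:np.array(v) for k,v in f.items()});b=f['image'][110:285,200:400] if n=='side' else f['image'][150:270,160:360]; cv2.imwrite(f'pics/{n}3.png',cv2.resize(b,None,fx=3.3,fy=3.3,interpolation=cv2.INTER_CUBIC))
rep()
"
```

```text
time: 4.25
tool_pos: [0.526, 0.0433, 0.0791]
tool_rot: [0.0, 0.998, -0.056, -0.001]
contact_force: [-0.2, 1.1, -1.5]
gripper_width: 0.126
time: 4.5
tool_pos: [0.5267, 0.0461, 0.0801]
tool_rot: [-0.0, 0.999, -0.054, -0.0]
contact_force: [-0.2, 0.4, -0.6]
gripper_width: 0.126
t 4.50 mag x,y,z mm [23.42 -2.97 80.1 ] jaw -6.14 F mag [-0.39 -0.26 -0.57] w 0.126 tilt [-0.0009 -0.0001]
d [0.003  0.0006 0.0151] w [-0.0001  0.0009  0.0011] t 4.5
t 4.60 mag x,y,z mm [23.46 -2.72 80.37] jaw -6.13 F mag [ 0.11  0.1  -1.44] w 0.124 tilt [-0.0003 -0.    ]
```

View pics/side3.png

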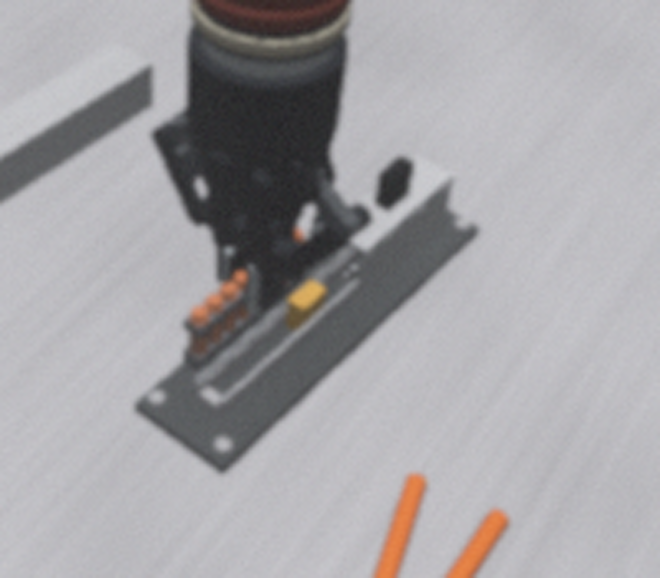

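View pics/top3.png

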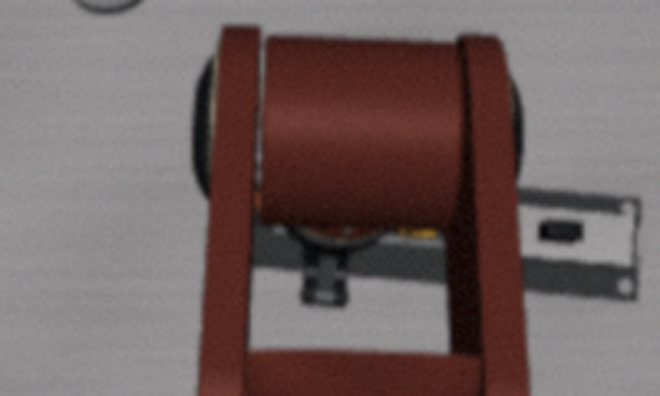

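```bash
cat >> h.py <<'E'
OS=np.array([533.2,69.0]); 
def side_mag(f):
    P=cloud(f)*1000; d=P[...,:2]-OS
    return np.dstack([d@EX,d@EY,P[...,2]])
E
python3 - <<'E'
from h import *
f=dict(np.load("side3.npz")); M=side_mag(f); im=f["image"].astype(int)
org=(im[...,2]>im[...,0]+50)
# front part of strip
ok=(M[...,2]>57)&(M[...,2]<112)&(abs(M[...,1])<25)&(M[...,0]<8)&(M[...,0]>-40)
Q=M[ok]; print(len(Q)); print("x",np.percentile(Q[:,0],[1,3,10]),"z",np.percentile(Q[:,2],[1,3,50,97,99]))
s=Q[Q[:,0]<-10]; print("y",np.percentile(s[:,1],[2,10,50,90,98]), "z",np.percentile(s[:,2],[1,3,97,99]))
t=Q[(Q[:,2]>np.percentile(s[:,2],80))&(Q[:,0]<-4)]
print("top n",len(t),cv2.minAreaRect(t[:,:2].astype(np.float32)))
o=M[ok&org]; print("orange",np.percentile(o,[5,50,95],axis=0).round(1))
d=M[260-0:261,260:262]; 
for lo in(-30,-26,-22,-18,-14,-10,-6,-2):
    q=Q[(Q[:,0]>lo)&(Q[:,0]<lo+4)]
    if len(q): print(lo,len(q),q[:,1].min().round(1),q[:,1].max().round(1),q[:,2].min().round(1),q[:,2].max().round(1))
E
```

```text
299
x [-26.82886051 -26.48947331 -25.51040631] z [ 62.03547186  63.94664118  89.32164417 102.77539825 103.14446626]
y [-7.7792133  -7.25589778 -4.81325037  1.43047068  4.21886994] z [ 62.61914843  64.10503116 102.76719361 103.02385864]
top n 47 ((-15.382149696350098, -1.7230877876281738), (19.542959213256836, 9.071416854858398), 2.5850040912628174)
orange [[-23.7  -5.9  97.4]
 [ -9.6  -3.1 101.6]
 [  5.2   0.3 103. ]]
-30 16 -7.1 3.6 65.4 96.8
-26 73 -8.0 4.4 61.9 103.2
-22 27 -7.8 4.8 64.1 103.1
-18 21 -7.5 0.7 62.0 102.0
-14 38 -7.8 2.7 64.9 102.7
-10 29 -7.6 2.6 61.6 103.2
-6 17 -7.4 -1.5 61.5 102.8
-2 39 -7.8 4.7 63.7 103.3
```

```bash
python3 -m handwheel '[{"dx":0.0015,"dy":0.0005,"dz":0.012,"ax":0,"ay":0,"az":0.001},{"dx":0.0015,"dy":0.0005,"dz":0.025,"ax":0,"ay":0,"az":0.001},{"dx":0.0015,"dy":0.0005,"dz":0.025,"ax":0,"ay":0,"az":0.001},{"dx":0.0015,"dy":0.0005,"dz":0.025,"ax":0,"ay":0,"az":0.001}]'; python3 -c "
from h import *
rep()
f=grab('side'); M=side_mag(f); im=f['image'].astype(int)
ok=(M[...,2]>36)&(M[...,2]<85)&(abs(M[...,1])<25)&(M[...,0]<8)&(M[...,0]>-40); Q=M[ok]
print('y',Q[:,1].min(),Q[:,1].max(),np.percentile(Q[:,1],[1,99]),'x',np.percentile(Q[:,0],[0,2]),'z',np.percentile(Q[:,2],[1,99]))
b=f['image'][110:285,200:400]; cv2.imwrite('pics/side4.png',cv2.resize(b,None,fx=3.3,fy=3.3,interpolation=cv2.INTER_CUBIC))
rep()
"
```

```text
time: 5.1
tool_pos: [0.5284, 0.0445, 0.0552]
tool_rot: [0.0, 0.999, -0.055, -0.0]
contact_force: [-0.2, 0.3, -0.5]
gripper_width: 0.132
t 5.10 mag x,y,z mm [24.84 -1.09 55.21] jaw -6.27 F mag [-0.32 -0.23 -0.47] w 0.132 tilt [-0.0006  0.0001]
y -6.129728301047078 7.396779126872768 [-5.99497363  6.91453106] x [-25.86100114 -25.08360143] z [38.17079024 78.03330606]
t 5.15 mag x,y,z mm [24.84 -0.77 55.63] jaw -6.28 F mag [ 0.68  0.21 -0.71] w 0.123 tilt [ 0.0002 -0.    ]
```

View pics/side4.png

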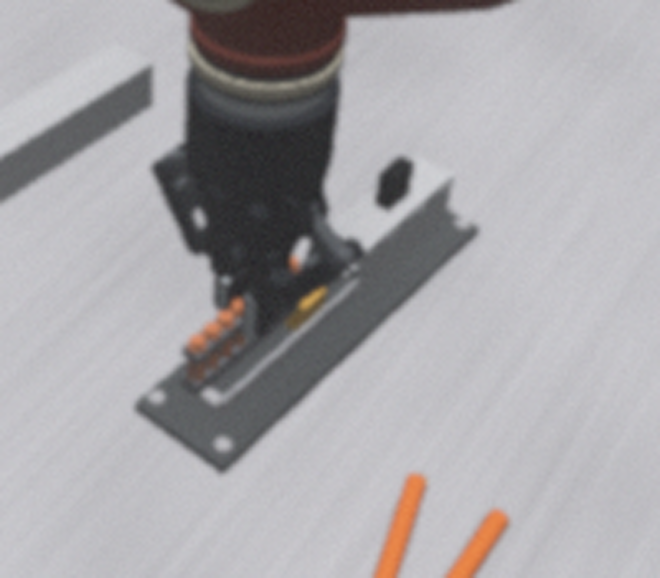

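```bash
python3 -m handwheel '[{"dx":-0.0005,"dy":-0.0015,"dz":0.006,"ax":0,"ay":0,"az":0},{"dx":-0.0005,"dy":-0.0015,"dz":0.012,"ax":0,"ay":0,"az":0},{"dx":-0.0005,"dy":-0.0015,"dz":0.019,"ax":0,"ay":0,"az":0},{"dx":-0.0005,"dy":-0.0015,"dz":0.019,"ax":0,"ay":0,"az":0}]'; python3 -c "
from h import *
rep()
f=grab('side'); M=side_mag(f); im=f['image'].astype(int)
ok=(M[...,2]>30)&(M[...,2]<85)&(abs(M[...,1])<25)&(M[...,0]<8)&(M[...,0]>-40); Q=M[ok]
print('y',np.percentile(Q[:,1],[1,99]),'x',np.percentile(Q[:,0],[0,2]),'z',np.percentile(Q[:,2],[1,99]))
b=f['image'][170:250,230:320]; cv2.imwrite('pics/side5.png',cv2.resize(b,None,fx=7,fy=7,interpolation=cv2.INTER_CUBIC))
rep()
"
```

```text
time: 5.65
tool_pos: [0.5274, 0.0461, 0.0355]
tool_rot: [0.0, 0.999, -0.055, -0.001]
contact_force: [0.1, -0.1, -1.0]
gripper_width: 0.124
t 5.65 mag x,y,z mm [23.38 -2.25 35.46] jaw -6.27 F mag [ 0.11  0.08 -0.95] w 0.124 tilt [-0.0019  0.0001]
y [-6.86751525  5.57102844] x [-27.21244775 -26.63187974] z [31.184157   58.97448635]
t 5.70 mag x,y,z mm [23.36 -1.84 35.98] jaw -6.27 F mag [ 0.75 -0.33 -0.82] w 0.123 tilt [-0.0011  0.0001]
```

View pics/side5.png

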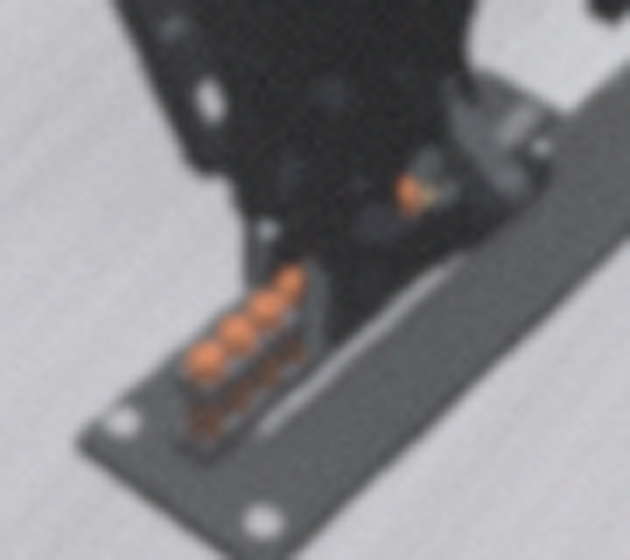

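```bash
python3 -m handwheel '[{"dx":0.0005,"dy":0.003,"dz":0,"ax":0,"ay":0,"az":0},{"dx":0.0005,"dy":0.003,"dz":0,"ax":0,"ay":0,"az":0}]'; python3 -c "
from h import *
rep()"; python3 -m handwheel '[{"dx":0,"dy":0.002,"dz":0,"ax":0,"ay":0,"az":0},{"dx":0,"dy":0.002,"dz":0,"ax":0,"ay":0,"az":0}]'; python3 -c "
from h import *
rep()"; python3 -m handwheel '[{"dx":0,"dy":0.002,"dz":0,"ax":0,"ay":0,"az":0},{"dx":0,"dy":0.002,"dz":0,"ax":0,"ay":0,"az":0}]'; python3 -c "
from h import *
rep()"; python3 -m handwheel '[{"dx":0,"dy":0.002,"dz":0,"ax":0,"ay":0,"az":0},{"dx":0,"dy":0.004,"dz":0,"ax":0,"ay":0,"az":0},{"dx":0,"dy":0.004,"dz":0,"ax":0,"ay":0,"az":0}]'; python3 -c "
from h import *
rep()"
```

```text
time: 5.95
tool_pos: [0.5287, 0.0428, 0.0369]
tool_rot: [0.0, 0.998, -0.055, 0.0]
contact_force: [0.3, -0.3, -1.2]
gripper_width: 0.121
t 5.95 mag x,y,z mm [26.52 -0.61 36.87] jaw -6.29 F mag [ 0.25  0.35 -1.19] w 0.121 tilt [0.0007 0.    ]
time: 6.2
tool_pos: [0.5285, 0.0414, 0.0368]
tool_rot: [-0.001, 0.998, -0.055, 0.0]
contact_force: [-0.4, 2.7, -0.1]
gripper_width: 0.123
t 6.20 mag x,y,z mm [27.98 -0.72 36.84] jaw -6.29 F mag [-2.65 -0.66 -0.12] w 0.123 tilt [ 0.0006 -0.0011]
time: 6.45
tool_pos: [0.5282, 0.0394, 0.0368]
tool_rot: [-0.0, 0.998, -0.055, 0.0]
contact_force: [-0.4, 4.4, 1.1]
gripper_width: 0.123
t 6.45 mag x,y,z mm [29.93 -0.74 36.82] jaw -6.28 F mag [-4.29 -0.89  1.13] w 0.123 tilt [ 0.0005 -0.0009]
time: 6.82
tool_pos: [0.5277, 0.0351, 0.0367]
tool_rot: [-0.0, 0.998, -0.055, 0.0]
contact_force: [0.8, 4.7, 1.6]
gripper_width: 0.125
t 6.83 mag x,y,z mm [34.3  -0.75 36.74] jaw -6.28 F mag [-4.79  0.29  1.59] w 0.125 tilt [ 0.0004 -0.0003]
```

```bash
python3 -m handwheel '[{"dx":-0.0003,"dy":0.003,"dz":0,"ax":0,"ay":0,"az":0},{"dx":-0.0005,"dy":0.006,"dz":0,"ax":0,"ay":0,"az":0},{"dx":-0.0005,"dy":0.009,"dz":0,"ax":0,"ay":0,"az":0},{"dx":-0.0005,"dy":0.012,"dz":0,"ax":0,"ay":0,"az":0},{"dx":-0.0005,"dy":0.012,"dz":0,"ax":0,"ay":0,"az":0}]'; python3 -c "
from h import *
rep()"; python3 -m handwheel '[{"dx":0,"dy":0.002,"dz":0,"ax":0,"ay":0,"az":0},{"dx":0,"dy":0.002,"dz":0,"ax":0,"ay":0,"az":0}]'; python3 -c "
from h import *
rep()"; python3 -m handwheel '[{"dx":0,"dy":0.001,"dz":0,"ax":0,"ay":0,"az":0},{"dx":0,"dy":0.001,"dz":0,"ax":0,"ay":0,"az":0}]'; python3 -c "
from h import *
rep()
f=grab('side'); M=side_mag(f); 
np.savez('side6.npz',**{k:np.array(v) for k,v in f.items()})
b=f['image'][160:250,230:330]; cv2.imwrite('pics/side6.png',cv2.resize(b,None,fx=6.5,fy=6.5,interpolation=cv2.INTER_CUBIC))"
```

```text
time: 7.45
tool_pos: [0.5264, 0.0236, 0.0369]
tool_rot: [-0.001, 0.998, -0.055, 0.001]
contact_force: [1.6, 6.8, 1.0]
gripper_width: 0.12
t 7.45 mag x,y,z mm [45.89 -0.85 36.87] jaw -6.29 F mag [-6.91  0.89  1.04] w 0.12 tilt [ 0.0016 -0.0013]
time: 7.7
tool_pos: [0.5262, 0.0217, 0.0369]
tool_rot: [-0.001, 0.998, -0.055, 0.001]
contact_force: [2.0, 6.6, 1.7]
gripper_width: 0.123
t 7.70 mag x,y,z mm [47.75 -0.85 36.91] jaw -6.29 F mag [-6.76  1.23  1.66] w 0.123 tilt [ 0.0016 -0.0015]
time: 7.95
tool_pos: [0.5261, 0.0209, 0.0369]
tool_rot: [-0.001, 0.998, -0.055, 0.001]
contact_force: [3.6, 7.3, 1.3]
gripper_width: 0.125
t 7.95 mag x,y,z mm [48.61 -0.88 36.88] jaw -6.28 F mag [-7.68  2.79  1.26] w 0.125 tilt [ 0.0016 -0.0017]
```

View pics/side6.png

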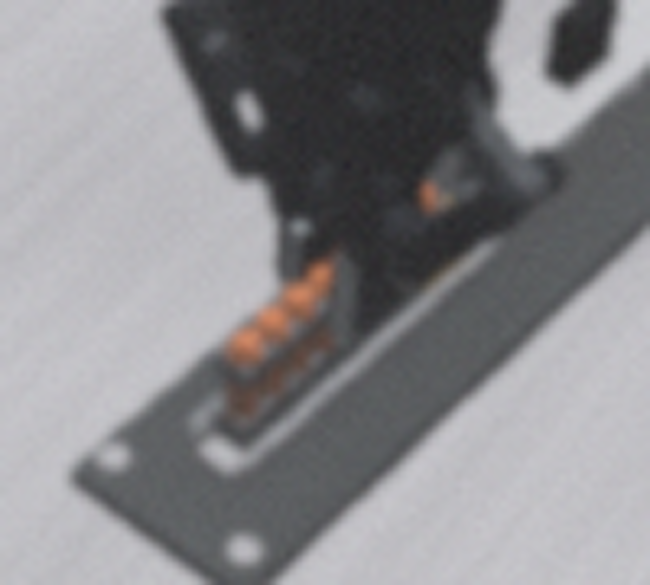

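```bash
python3 -m handwheel '[{"dx":0.0006,"dy":0.001,"dz":0,"ax":0,"ay":0,"az":0},{"dx":0.0006,"dy":0.001,"dz":0,"ax":0,"ay":0,"az":0}]'; python3 -c "
from h import *
rep()"; python3 -m handwheel '[{"dx":0,"dy":0.001,"dz":0,"ax":0,"ay":0,"az":0},{"dx":0,"dy":0.001,"dz":0,"ax":0,"ay":0,"az":0}]'; python3 -c "
from h import *
rep()"
```

```text
time: 8.25
tool_pos: [0.5261, 0.0199, 0.0368]
tool_rot: [-0.001, 0.998, -0.055, 0.0]
contact_force: [0.9, 7.1, 2.3]
gripper_width: 0.123
t 8.25 mag x,y,z mm [49.54 -0.72 36.83] jaw -6.29 F mag [-7.2   0.14  2.25] w 0.123 tilt [ 0.0003 -0.0018]
time: 8.5
tool_pos: [0.526, 0.019, 0.0368]
tool_rot: [-0.001, 0.998, -0.055, 0.0]
contact_force: [-0.0, 7.1, 2.2]
gripper_width: 0.126
t 8.50 mag x,y,z mm [50.51 -0.73 36.84] jaw -6.29 F mag [-7.07 -0.77  2.18] w 0.126 tilt [ 0.0003 -0.0019]
```

```bash
python3 -m handwheel '[{"dx":0,"dy":0.0006,"dz":0,"ax":0,"ay":0,"az":0},{"dx":0,"dy":0.0006,"dz":0,"ax":0,"ay":0,"az":0}]'; python3 -c "
from h import *
rep()
f=grab('side'); b=f['image'][160:250,230:330]; cv2.imwrite('pics/side7.png',cv2.resize(b,None,fx=6.5,fy=6.5,interpolation=cv2.INTER_CUBIC))
M=side_mag(f);ok=(M[...,2]>26)&(M[...,2]<80)&(abs(M[...,1])<15)&(M[...,0]<25)&(M[...,0]>-20); Q=M[ok]
print('x',np.percentile(Q[:,0],[0,1,2,4]),'y',np.percentile(Q[:,1],[1,99]),'z',np.percentile(Q[:,2],[1,99]))"
```

```text
time: 8.75
tool_pos: [0.5259, 0.0184, 0.0368]
tool_rot: [-0.001, 0.998, -0.055, 0.0]
contact_force: [0.4, 7.6, 1.9]
gripper_width: 0.124
t 8.75 mag x,y,z mm [51.05 -0.75 36.83] jaw -6.29 F mag [-7.59 -0.45  1.88] w 0.124 tilt [ 0.0003 -0.0019]
x [-0.21522889  0.47685744  0.69362096  1.02178118] y [-5.36617801  6.94444285] z [26.30763358 60.64442543]
```

View pics/side7.png

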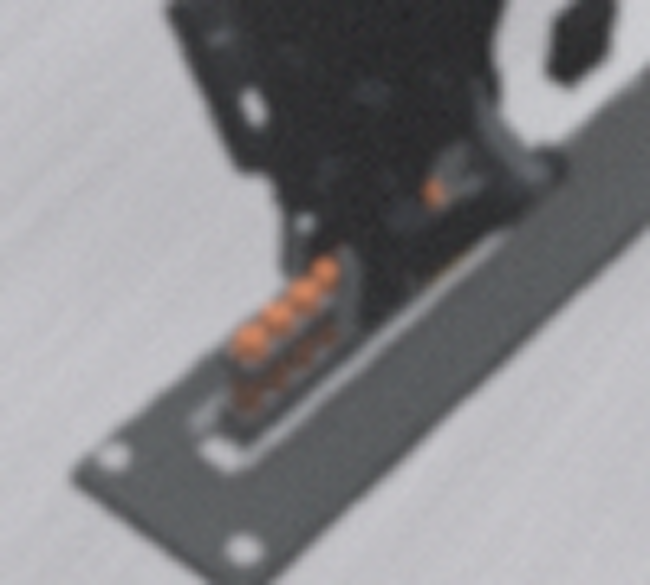

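```bash
python3 -m handwheel '[{"dx":0,"dy":0.0006,"dz":0,"ax":0,"ay":0,"az":0},{"dx":0,"dy":0.0006,"dz":0,"ax":0,"ay":0,"az":0}]'; python3 -c "
from h import *
rep()";python3 -m handwheel '[{"dx":0,"dy":0.0003,"dz":0,"ax":0,"ay":0,"az":0},{"dx":0,"dy":0.0003,"dz":0,"ax":0,"ay":0,"az":0}]'; python3 -c "
from h import *
rep()"
```

```text
time: 9.05
tool_pos: [0.5259, 0.0179, 0.0369]
tool_rot: [-0.001, 0.998, -0.055, 0.0]
contact_force: [1.0, 7.2, 3.3]
gripper_width: 0.125
t 9.05 mag x,y,z mm [51.6  -0.71 36.87] jaw -6.29 F mag [-7.26  0.2   3.26] w 0.125 tilt [ 0.0004 -0.002 ]
time: 9.3
tool_pos: [0.5259, 0.0176, 0.0369]
tool_rot: [-0.001, 0.998, -0.055, 0.0]
contact_force: [0.9, 7.9, 3.1]
gripper_width: 0.13
t 9.30 mag x,y,z mm [51.85 -0.72 36.86] jaw -6.29 F mag [-7.9   0.05  3.05] w 0.13 tilt [ 0.0004 -0.0021]
```

```bash
python3 -m handwheel '[{"dx":0,"dy":0.0004,"dz":0,"ax":0,"ay":0,"az":0},{"dx":0,"dy":0.0004,"dz":0,"ax":0,"ay":0,"az":0}]'; python3 -c "
from h import *
rep()";python3 -m handwheel '[{"dx":0,"dy":0.0004,"dz":0,"ax":0,"ay":0,"az":0},{"dx":0,"dy":0.0004,"dz":0,"ax":0,"ay":0,"az":0}]'; python3 -c "
from h import *
rep()"
```

```text
time: 9.55
tool_pos: [0.5259, 0.0174, 0.0369]
tool_rot: [-0.001, 0.998, -0.055, 0.0]
contact_force: [1.1, 7.8, 2.3]
gripper_width: 0.123
t 9.55 mag x,y,z mm [52.12 -0.72 36.88] jaw -6.3 F mag [-7.87  0.26  2.32] w 0.123 tilt [ 0.0004 -0.0024]
time: 9.8
tool_pos: [0.5258, 0.0173, 0.0369]
tool_rot: [-0.002, 0.998, -0.055, 0.0]
contact_force: [0.8, 10.3, 3.1]
gripper_width: 0.123
t 9.80 mag x,y,z mm [52.16 -0.72 36.93] jaw -6.3 F mag [-10.35  -0.35   3.12] w 0.123 tilt [ 0.0004 -0.0032]
```

```bash
python3 -m handwheel '[{"dx":0,"dy":-0.001,"dz":0,"ax":0,"ay":0,"az":0},{"dx":0,"dy":-0.001,"dz":0.002,"ax":0,"ay":0,"az":0},{"dx":0,"dy":-0.001,"dz":0.004,"ax":0,"ay":0,"az":0},{"dx":0,"dy":-0.001,"dz":0.004,"ax":0,"ay":0,"az":0}]'; python3 -c "
from h import *
rep()";python3 -m handwheel '[{"dx":0,"dy":0,"dz":0.002,"ax":0,"ay":0,"az":0},{"dx":0,"dy":0,"dz":0.003,"ax":0,"ay":0,"az":0},{"dx":0,"dy":0,"dz":0.003,"ax":0,"ay":0,"az":0}]'; python3 -c "
from h import *
rep()"
```

```text
time: 10.3
tool_pos: [0.5263, 0.0177, 0.0333]
tool_rot: [-0.001, 0.998, -0.055, 0.001]
contact_force: [0.9, 7.0, 4.0]
gripper_width: 0.127
t 10.30 mag x,y,z mm [51.72 -0.27 33.25] jaw -6.28 F mag [-7.04  0.09  4.04] w 0.127 tilt [ 0.0013 -0.0019]
time: 10.68
tool_pos: [0.5263, 0.0178, 0.0304]
tool_rot: [-0.001, 0.999, -0.055, 0.001]
contact_force: [0.2, 8.7, 4.2]
gripper_width: 0.123
t 10.68 mag x,y,z mm [51.68 -0.27 30.37] jaw -6.27 F mag [-8.71 -0.7   4.2 ] w 0.123 tilt [ 0.0012 -0.0018]
```

```bash
python3 -m handwheel '[{"dx":0,"dy":-0.0005,"dz":0.0015,"ax":0,"ay":0,"az":0},{"dx":0,"dy":-0.0005,"dz":0.003,"ax":0,"ay":0,"az":0},{"dx":0,"dy":-0.0005,"dz":0.003,"ax":0,"ay":0,"az":0}]'; python3 -c "
from h import *
rep()";python3 -m handwheel '[{"dx":0,"dy":0,"dz":0.001,"ax":0,"ay":0,"az":0},{"dx":0,"dy":0,"dz":0.001,"ax":0,"ay":0,"az":0}]'; python3 -c "
from h import *
rep()"
```

```text
time: 11.05
tool_pos: [0.5264, 0.0181, 0.0273]
tool_rot: [-0.001, 0.998, -0.055, 0.001]
contact_force: [1.5, 8.0, 3.1]
gripper_width: 0.121
t 11.05 mag x,y,z mm [51.34 -0.28 27.28] jaw -6.28 F mag [-8.14  0.66  3.15] w 0.121 tilt [ 0.0012 -0.0016]
time: 11.3
tool_pos: [0.5264, 0.0181, 0.0263]
tool_rot: [-0.001, 0.999, -0.055, 0.001]
contact_force: [0.5, 7.6, 5.4]
gripper_width: 0.123
t 11.30 mag x,y,z mm [51.33 -0.28 26.32] jaw -6.28 F mag [-7.6  -0.35  5.44] w 0.123 tilt [ 0.0012 -0.0016]
```

```bash
python3 -m handwheel '[{"dx":0,"dy":0,"dz":0.0006,"ax":0,"ay":0,"az":0},{"dx":0,"dy":0,"dz":0.0006,"ax":0,"ay":0,"az":0}]'; python3 -c "
from h import *
rep()";python3 -m handwheel '[{"dx":0,"dy":-0.0004,"dz":0.0004,"ax":0,"ay":0,"az":0},{"dx":0,"dy":-0.0004,"dz":0.0004,"ax":0,"ay":0,"az":0}]'; python3 -c "
from h import *
rep()"
```

```text
time: 11.55
tool_pos: [0.5264, 0.0181, 0.0258]
tool_rot: [-0.001, 0.998, -0.055, 0.001]
contact_force: [-0.3, 7.5, 4.1]
gripper_width: 0.125
t 11.55 mag x,y,z mm [51.32 -0.28 25.78] jaw -6.28 F mag [-7.41 -1.1   4.12] w 0.125 tilt [ 0.0011 -0.0016]
time: 11.8
tool_pos: [0.5264, 0.0182, 0.0257]
tool_rot: [-0.0, 0.999, -0.055, 0.0]
contact_force: [-0.5, 6.4, 6.0]
gripper_width: 0.123
t 11.80 mag x,y,z mm [51.26 -0.27 25.67] jaw -6.27 F mag [-6.31 -1.18  6.02] w 0.123 tilt [ 0.0009 -0.0008]
```

```bash
python3 -m handwheel '[{"dx":0,"dy":-0.0005,"dz":0.0005,"ax":0,"ay":0,"az":0},{"dx":0,"dy":-0.0005,"dz":0.0005,"ax":0,"ay":0,"az":0}]'; python3 -c "
from h import *
rep()
f=grab('side'); b=f['image'][160:250,230:330]; cv2.imwrite('pics/side8.png',cv2.resize(b,None,fx=6.5,fy=6.5,interpolation=cv2.INTER_CUBIC))
M=side_mag(f);ok=(M[...,2]>30)&(M[...,2]<80)&(abs(M[...,1])<15)&(M[...,0]<25)&(M[...,0]>-20); Q=M[ok]
print('x',np.percentile(Q[:,0],[0,1,2,4]),'y',np.percentile(Q[:,1],[1,99]),'z',np.percentile(Q[:,2],[1,90,99]))"
```

```text
time: 12.05
tool_pos: [0.5264, 0.0182, 0.0257]
tool_rot: [0.0, 0.999, -0.055, 0.0]
contact_force: [-2.5, 4.4, 9.3]
gripper_width: 0.124
t 12.05 mag x,y,z mm [51.24 -0.23 25.68] jaw -6.26 F mag [-4.06 -2.94  9.31] w 0.124 tilt [0.0005 0.0003]
x [0.24388404 1.29700567 1.3354632  1.4888236 ] y [-4.65743906  7.35833203] z [30.55171459 48.14779018 49.0993176 ]
```

View pics/side8.png

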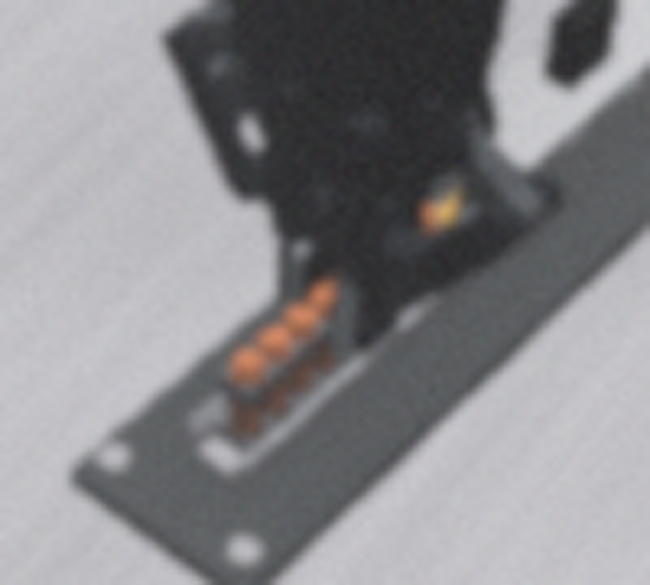

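```bash
python3 -m handwheel '[{"dx":0.0,"dy":-0.0006,"dz":-0.0003,"ax":0,"ay":0,"az":0},{"dx":0.0,"dy":-0.0012,"dz":-0.0003,"ax":0,"ay":0,"az":0},{"dx":0.0,"dy":-0.0012,"dz":-0.0003,"ax":0,"ay":0,"az":0}]'; python3 -c "
from h import *
rep()"; python3 -m handwheel '[{"dx":0,"dy":-0.0005,"dz":0.0,"ax":0,"ay":0,"az":0},{"dx":0,"dy":-0.0005,"dz":0,"ax":0,"ay":0,"az":0}]'; python3 -c "
from h import *
rep()"
```

```text
time: 12.48
tool_pos: [0.5265, 0.0189, 0.0256]
tool_rot: [0.001, 0.999, -0.055, 0.0]
contact_force: [-3.0, 3.0, 7.8]
gripper_width: 0.12
t 12.47 mag x,y,z mm [50.5  -0.27 25.65] jaw -6.26 F mag [-2.64 -3.33  7.76] w 0.12 tilt [0.0006 0.0011]
time: 12.72
tool_pos: [0.5265, 0.0193, 0.0257]
tool_rot: [0.001, 0.999, -0.055, 0.0]
contact_force: [-1.8, 3.4, 7.8]
gripper_width: 0.125
t 12.72 mag x,y,z mm [50.1  -0.26 25.67] jaw -6.26 F mag [-3.22 -2.13  7.75] w 0.125 tilt [0.0006 0.0013]
```

```bash
python3 -m handwheel '[{"dx":0,"dy":-0.0004,"dz":0,"ax":0,"ay":0,"az":0},{"dx":0,"dy":-0.0004,"dz":0,"ax":0,"ay":0,"az":0}]'; python3 -c "
from h import *
rep()"; python3 -m handwheel '[{"dx":0,"dy":0,"dz":0,"ax":0,"ay":0,"az":0},{"dx":0,"dy":0,"dz":0,"ax":0,"ay":0,"az":0},{"dx":0,"dy":0,"dz":0,"ax":0,"ay":0,"az":0},{"dx":0,"dy":0,"dz":0,"ax":0,"ay":0,"az":0}]' 0; python3 -c "
from h import *
rep()"; python3 -m handwheel '[{"dx":0,"dy":0,"dz":-0.03,"ax":0,"ay":0,"az":0},{"dx":0,"dy":0,"dz":-0.06,"ax":0,"ay":0,"az":0},{"dx":0,"dy":0,"dz":-0.09,"ax":0,"ay":0,"az":0},{"dx":0,"dy":0,"dz":-0.09,"ax":0,"ay":0,"az":0}]' 0; python3 -c "
from h import *
rep()
f=grab('side'); b=f['image'][150:250,230:350]; cv2.imwrite('pics/side9.png',cv2.resize(b,None,fx=6,fy=6,interpolation=cv2.INTER_CUBIC))
M=side_mag(f);ok=(M[...,2]>30)&(M[...,2]<70)&(abs(M[...,1])<15)&(M[...,0]<85)&(M[...,0]>-20); Q=M[ok]
print('x',np.percentile(Q[:,0],[0,1,2,4]),'y',np.percentile(Q[:,1],[1,99]),'z',np.percentile(Q[:,2],[1,90,99]))
im=f['image'].astype(int); o=Q[(im[ok][:,2]>im[ok][:,0]+60)&(Q[:,2]>42)]
for a in range(0,96,12):
    q=o[(o[:,0]>a)&(o[:,0]<a+12)]
    if len(q)>2: print(a,len(q),np.percentile(q[:,2],[50,90]).round(1))"
```

```text
time: 12.98
tool_pos: [0.5265, 0.0195, 0.0257]
tool_rot: [0.001, 0.999, -0.055, 0.0]
contact_force: [-2.9, 0.8, 8.0]
gripper_width: 0.122
t 12.97 mag x,y,z mm [49.9  -0.27 25.65] jaw -6.25 F mag [-0.48 -2.97  7.99] w 0.122 tilt [0.0005 0.0018]
time: 13.48
tool_pos: [0.5258, 0.0202, 0.0241]
tool_rot: [0.0, 0.999, -0.055, -0.0]
contact_force: [-0.6, 0.0, -0.7]
gripper_width: 0.956
t 13.47 mag x,y,z mm [49.27 -1.05 24.09] jaw -6.27 F mag [ 0.04 -0.57 -0.69] w 0.956 tilt [-0.0004  0.0003]
time: 13.98
tool_pos: [0.5282, 0.0201, 0.1173]
tool_rot: [0.0, 0.999, -0.055, 0.003]
contact_force: [0.5, -0.1, -0.1]
gripper_width: 0.995
t 13.97 mag x,y,z mm [ 49.15   1.27 117.33] jaw -6.27 F mag [ 0.04  0.55 -0.13] w 0.995 tilt [0.0061 0.0002]
x [-0.64090297 -0.17222899 -0.0366873   0.58708246] y [-5.11035662  6.77263489] z [31.13879398 48.18911189 49.09521841]
0 12 [47.8 48.6]
12 13 [46.9 48.5]
24 16 [46.9 48.3]
36 13 [46.9 49.5]
48 15 [46.6 48.3]
60 13 [47.5 48.7]
72 15 [46.9 48.9]
```

View pics/side9.png

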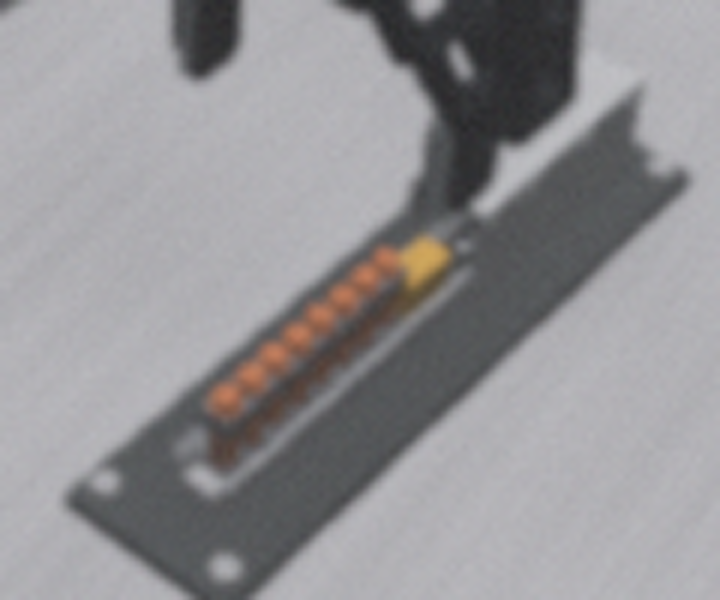

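The strip is seated and level: studs run in a line from (225,400) to (390,260), the follower is at (425,255), and the tops are at z≈48 along the whole length. Next is the rail tab.

```bash
python3 -c "
from h import *
goto(mag(171,-1.6),.117,-6.3)"; python3 -m handwheel '[{"dx":-0.002,"dy":0.04,"dz":0,"ax":0,"ay":0,"az":0},{"dx":-0.002,"dy":0.08,"dz":0,"ax":0,"ay":0,"az":0},{"dx":-0.002,"dy":0.122,"dz":0,"ax":0,"ay":0,"az":0},{"dx":-0.002,"dy":0.122,"dz":0,"ax":0,"ay":0,"az":0},{"dx":-0.002,"dy":0.122,"dz":0,"ax":0,"ay":0,"az":0}]' 0; python3 -c "
from h import *
rep();goto(mag(171,-1.6),.063,-6.3)
f=grab('side'); b=f['image'][100:230,230:390]; cv2.imwrite('pics/side10.png',cv2.resize(b,None,fx=4.5,fy=4.5,interpolation=cv2.INTER_CUBIC))"
```

```text
d [-0.0013  0.1218 -0.0018] w [ 0.0001 -0.0024  0.0005] t 14.03
time: 14.65
tool_pos: [0.5098, -0.1001, 0.1128]
tool_rot: [-0.001, 0.998, -0.055, -0.001]
contact_force: [-0.1, 0.2, -0.4]
gripper_width: 0.993
t 14.65 mag x,y,z mm [170.64  -3.94 112.8 ] jaw -6.29 F mag [-0.15 -0.14 -0.37] w 0.993 tilt [-0.0025 -0.001 ]
d [0.0025 0.0004 0.0498] w [-0.001   0.0025  0.0001] t 14.65
```

View pics/side10.png

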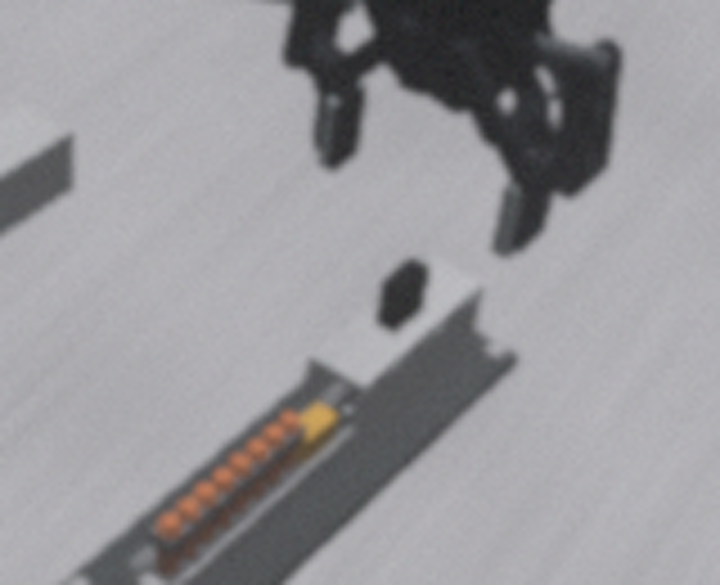

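The open jaws stand above and astride the tab, which is at (403,293) in the crop. Descending.

```bash
python3 -m handwheel '[{"dx":0.001,"dy":0.0005,"dz":0.02,"ax":0,"ay":0,"az":0},{"dx":0.001,"dy":0.0005,"dz":0.04,"ax":0,"ay":0,"az":0},{"dx":0.001,"dy":0.0005,"dz":0.048,"ax":0,"ay":0,"az":0},{"dx":0.001,"dy":0.0005,"dz":0.048,"ax":0,"ay":0,"az":0},{"dx":0.001,"dy":0.0005,"dz":0.048,"ax":0,"ay":0,"az":0}]' 0; python3 -c "
from h import *
rep();goto(mag(171,-1.6),.064,-6.3)
f=grab('side'); b=f['image'][100:230,230:390]; cv2.imwrite('pics/side11.png',cv2.resize(b,None,fx=4.5,fy=4.5,interpolation=cv2.INTER_CUBIC))"
```

```text
time: 15.32
tool_pos: [0.5123, -0.1012, 0.0672]
tool_rot: [0.0, 0.999, -0.054, 0.001]
contact_force: [1.1, 0.0, 0.4]
gripper_width: 1.0
t 15.32 mag x,y,z mm [171.45  -1.4   67.18] jaw -6.25 F mag [-0.14  1.13  0.37] w 1.0 tilt [0.0014 0.0003]
d [-0.0002 -0.0005  0.0032] w [ 0.0003 -0.0014  0.0009] t 15.32
```

View pics/side11.png

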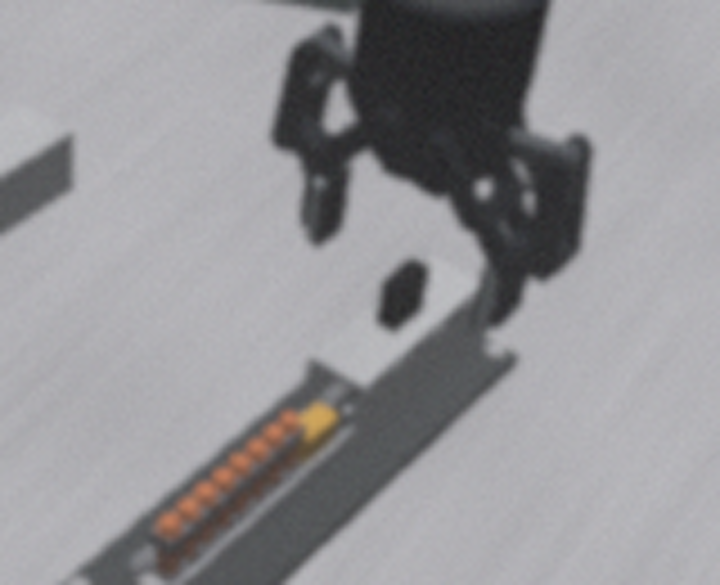

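```bash
python3 -m handwheel '[{"dx":0,"dy":0,"dz":0.003,"ax":0,"ay":0,"az":0},{"dx":0,"dy":0,"dz":0.003,"ax":0,"ay":0,"az":0},{"dx":0,"dy":0,"dz":0.003,"ax":0,"ay":0,"az":0},{"dx":0,"dy":0,"dz":0.003,"ax":0,"ay":0,"az":0},{"dx":0,"dy":0,"dz":0.003,"ax":0,"ay":0,"az":0}]' 255; python3 -c "
from h import *
rep()";python3 -m handwheel '[{"dx":0,"dy":-0.005,"dz":0,"ax":0,"ay":0,"az":0},{"dx":0,"dy":-0.01,"dz":0,"ax":0,"ay":0,"az":0},{"dx":0,"dy":-0.01,"dz":0,"ax":0,"ay":0,"az":0}]'; python3 -c "
from h import *
rep()"
```

```text
time: 16.0
tool_pos: [0.5117, -0.1014, 0.0636]
tool_rot: [0.0, 0.999, -0.055, 0.0]
contact_force: [-0.6, 0.5, 1.1]
gripper_width: 0.124
t 16.00 mag x,y,z mm [171.69  -1.96  63.58] jaw -6.28 F mag [-0.4  -0.66  1.08] w 0.124 tilt [0.0001 0.0001]
time: 16.38
tool_pos: [0.5129, -0.0909, 0.0636]
tool_rot: [-0.0, 0.999, -0.055, 0.0]
contact_force: [-1.7, -0.3, 2.9]
gripper_width: 0.125
t 16.38 mag x,y,z mm [161.11  -1.94  63.57] jaw -6.25 F mag [ 0.47 -1.68  2.86] w 0.125 tilt [ 0.0001 -0.0004]
```

```bash
python3 -m handwheel '[{"dx":0,"dy":-0.01,"dz":0,"ax":0,"ay":0,"az":0},{"dx":0.0001,"dy":-0.02,"dz":0,"ax":0,"ay":0,"az":0},{"dx":0.0002,"dy":-0.03,"dz":0,"ax":0,"ay":0,"az":0},{"dx":0.0003,"dy":-0.04,"dz":0,"ax":0,"ay":0,"az":0},{"dx":0.0003,"dy":-0.04,"dz":0,"ax":0,"ay":0,"az":0}]'; python3 -c "
from h import *
rep()
f=grab('side'); b=f['image'][100:250,230:390]; cv2.imwrite('pics/side12.png',cv2.resize(b,None,fx=4,fy=4,interpolation=cv2.INTER_CUBIC))"
```

```text
time: 17.0
tool_pos: [0.5174, -0.0497, 0.0635]
tool_rot: [-0.001, 0.999, -0.054, -0.0]
contact_force: [-3.6, 1.3, 6.2]
gripper_width: 0.126
t 17.00 mag x,y,z mm [119.73  -1.88  63.54] jaw -6.23 F mag [-0.89 -3.71  6.18] w 0.126 tilt [-0.0005 -0.0021]
```

View pics/side12.png

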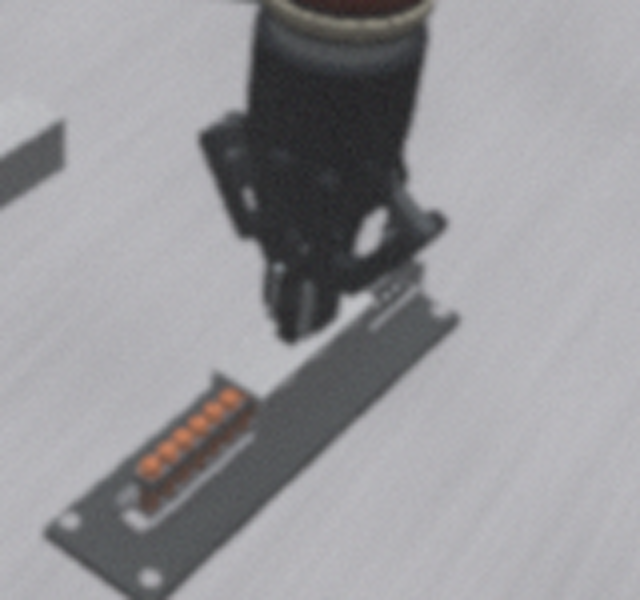

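The rail is sliding over the strip, with its front edge at about (240,390) and six studs still visible. Continuing with a small relief in z and y.

```bash
python3 -m handwheel '[{"dx":-0.0004,"dy":-0.01,"dz":-0.0005,"ax":0,"ay":0,"az":0},{"dx":-0.0004,"dy":-0.02,"dz":-0.0006,"ax":0,"ay":0,"az":0},{"dx":-0.0004,"dy":-0.03,"dz":-0.0007,"ax":0,"ay":0,"az":0},{"dx":-0.0004,"dy":-0.04,"dz":-0.0008,"ax":0,"ay":0,"az":0},{"dx":-0.0004,"dy":-0.04,"dz":-0.0008,"ax":0,"ay":0,"az":0}]'; python3 -c "
from h import *
rep()"; python3 -m handwheel '[{"dx":-0.0002,"dy":-0.01,"dz":-0.0002,"ax":0,"ay":0,"az":0},{"dx":-0.0002,"dy":-0.02,"dz":-0.0003,"ax":0,"ay":0,"az":0},{"dx":-0.0002,"dy":-0.022,"dz":-0.0003,"ax":0,"ay":0,"az":0},{"dx":-0.0002,"dy":-0.022,"dz":-0.0003,"ax":0,"ay":0,"az":0}]'; python3 -c "
from h import *
rep()"
```

```text
time: 17.68
tool_pos: [0.5216, -0.0101, 0.0636]
tool_rot: [-0.001, 0.999, -0.054, 0.0]
contact_force: [6.1, 2.3, -6.4]
gripper_width: 0.124
t 17.68 mag x,y,z mm [79.91 -1.96 63.6 ] jaw -6.24 F mag [-2.9  5.8 -6.4] w 0.124 tilt [ 0.0006 -0.0025]
time: 18.18
tool_pos: [0.5239, 0.0103, 0.0637]
tool_rot: [-0.0, 0.999, -0.055, 0.001]
contact_force: [6.3, -0.9, -9.1]
gripper_width: 0.126
t 18.18 mag x,y,z mm [59.32 -1.94 63.65] jaw -6.28 F mag [ 0.25  6.41 -9.09] w 0.126 tilt [ 0.0011 -0.0005]
```

```bash
python3 -m handwheel '[{"dx":0.0004,"dy":-0.003,"dz":0.0005,"ax":0,"ay":0,"az":0},{"dx":0.0004,"dy":-0.007,"dz":0.0005,"ax":0,"ay":0,"az":0},{"dx":0.0004,"dy":-0.007,"dz":0.0005,"ax":0,"ay":0,"az":0}]'; python3 -c "
from h import *
rep()"; python3 -m handwheel '[{"dx":0,"dy":-0.0015,"dz":0,"ax":0,"ay":0,"az":0},{"dx":0,"dy":-0.0015,"dz":0,"ax":0,"ay":0,"az":0}]'; python3 -c "
from h import *
rep()"; python3 -m handwheel '[{"dx":0,"dy":-0.001,"dz":0,"ax":0,"ay":0,"az":0},{"dx":0,"dy":-0.001,"dz":0,"ax":0,"ay":0,"az":0}]'; python3 -c "
from h import *
rep()"
```

```text
time: 18.55
tool_pos: [0.5247, 0.0174, 0.0636]
tool_rot: [-0.0, 0.999, -0.055, -0.0]
contact_force: [4.1, -2.0, -4.9]
gripper_width: 0.122
t 18.55 mag x,y,z mm [52.22 -1.89 63.63] jaw -6.27 F mag [ 1.6   4.29 -4.85] w 0.122 tilt [-0.0001 -0.0006]
time: 18.8
tool_pos: [0.5248, 0.0186, 0.0637]
tool_rot: [-0.0, 0.999, -0.055, -0.0]
contact_force: [3.5, -3.0, -6.6]
gripper_width: 0.119
t 18.80 mag x,y,z mm [51.03 -1.89 63.66] jaw -6.27 F mag [ 2.6   3.79 -6.58] w 0.119 tilt [-0.0001 -0.0001]
time: 19.05
tool_pos: [0.5249, 0.0194, 0.0637]
tool_rot: [0.0, 0.999, -0.055, -0.0]
contact_force: [3.9, -1.7, -7.4]
gripper_width: 0.123
t 19.05 mag x,y,z mm [50.2  -1.87 63.67] jaw -6.28 F mag [ 1.22  4.05 -7.44] w 0.123 tilt [-0.0001  0.0001]
```

```bash
python3 -m handwheel '[{"dx":0,"dy":-0.001,"dz":0.0003,"ax":0,"ay":0,"az":0},{"dx":0,"dy":-0.001,"dz":0.0003,"ax":0,"ay":0,"az":0}]'; python3 -c "
from h import *
rep()"; python3 -m handwheel '[{"dx":0,"dy":-0.001,"dz":0,"ax":0,"ay":0,"az":0},{"dx":0,"dy":-0.001,"dz":0,"ax":0,"ay":0,"az":0}]'; python3 -c "
from h import *
rep()"; python3 -m handwheel '[{"dx":0,"dy":-0.001,"dz":0,"ax":0,"ay":0,"az":0},{"dx":0,"dy":-0.001,"dz":0,"ax":0,"ay":0,"az":0}]'; python3 -c "
from h import *
rep()"
```

```text
time: 19.3
tool_pos: [0.525, 0.0199, 0.0636]
tool_rot: [0.001, 0.999, -0.055, -0.0]
contact_force: [3.2, -5.6, -4.8]
gripper_width: 0.125
t 19.30 mag x,y,z mm [49.71 -1.88 63.64] jaw -6.27 F mag [ 5.24  3.76 -4.77] w 0.125 tilt [-0.0004  0.0013]
time: 19.55
tool_pos: [0.525, 0.0199, 0.0636]
tool_rot: [0.002, 0.999, -0.055, -0.0]
contact_force: [1.1, -7.9, -5.3]
gripper_width: 0.127
t 19.55 mag x,y,z mm [49.68 -1.88 63.64] jaw -6.26 F mag [ 7.73  1.93 -5.28] w 0.127 tilt [-0.0005  0.0034]
time: 19.8
tool_pos: [0.525, 0.02, 0.0637]
tool_rot: [0.003, 0.999, -0.055, -0.0]
contact_force: [1.7, -12.6, -4.4]
gripper_width: 0.127
t 19.80 mag x,y,z mm [49.63 -1.86 63.69] jaw -6.26 F mag [12.34  3.03 -4.45] w 0.127 tilt [-0.0007  0.0055]
```

The rail has hit its stop: TCP x stays at 49.7 while the force climbs to 12 N. I'll ease off, release and withdraw straight up.

```bash
python3 -m handwheel '[{"dx":0,"dy":0.0015,"dz":0.0003,"ax":0,"ay":0,"az":0},{"dx":0,"dy":0.0015,"dz":0.0003,"ax":0,"ay":0,"az":0}]'; python3 -c "
from h import *
rep()"; python3 -m handwheel '[{"dx":0,"dy":0,"dz":0,"ax":0,"ay":0,"az":0},{"dx":0,"dy":0,"dz":0,"ax":0,"ay":0,"az":0},{"dx":0,"dy":0,"dz":0,"ax":0,"ay":0,"az":0},{"dx":0,"dy":0,"dz":0,"ax":0,"ay":0,"az":0},{"dx":0,"dy":0,"dz":0,"ax":0,"ay":0,"az":0}]' 0; python3 -c "
from h import *
rep()";python3 -m handwheel '[{"dx":0,"dy":0,"dz":-0.02,"ax":0,"ay":0,"az":0},{"dx":0,"dy":0,"dz":-0.06,"ax":0,"ay":0,"az":0},{"dx":0,"dy":0,"dz":-0.1,"ax":0,"ay":0,"az":0},{"dx":0,"dy":0,"dz":-0.14,"ax":0,"ay":0,"az":0}]'; python3 -c "
from h import *
rep()"; python3 -m handwheel '[{"dx":0,"dy":-0.06,"dz":0,"ax":0,"ay":0,"az":0},{"dx":0,"dy":-0.12,"dz":0,"ax":0,"ay":0,"az":0},{"dx":0,"dy":-0.18,"dz":0,"ax":0,"ay":0,"az":0},{"dx":0,"dy":-0.24,"dz":0,"ax":0,"ay":0,"az":0},{"dx":0,"dy":-0.26,"dz":0,"ax":0,"ay":0,"az":0}]' 0
python3 - <<'E'
from h import *
rep()
a=dict(np.load("top0.npz"))
for n in('top','side'):
    f=grab(n); np.savez(n+'F.npz',**{k:np.array(v) for k,v in f.items()}); cv2.imwrite(f'pics/{n}F.png',f['image'])
    b=f['image'][140:250,220:360] if n=='side' else f['image'][190:250,220:365]
    cv2.imwrite(f'pics/{n}Fz.png',cv2.resize(b,None,fx=5,fy=5,interpolation=cv2.INTER_CUBIC))
    P=cloud(f)*1000; d=P[...,:2]-np.array([533.28,69.01]); mx=d@EX; my=d@EY; z=P[...,2]
    s=(z>50)&(z<60)&(abs(my)<25)&(mx>-30)&(mx<240); print(n,"rail",np.percentile(mx[s],[1,99]),np.percentile(my[s],[2,98]))
    s=(z>78)&(z<90)&(abs(my)<12)&(mx>0)&(mx<200); print("tab",np.percentile(mx[s],[2,98]))
E
```

```text
time: 20.05
tool_pos: [0.525, 0.0199, 0.0636]
tool_rot: [0.001, 0.998, -0.055, -0.0]
contact_force: [1.9, -6.3, -3.2]
gripper_width: 0.125
t 20.05 mag x,y,z mm [49.69 -1.87 63.63] jaw -6.28 F mag [ 6.04  2.58 -3.24] w 0.125 tilt [-0.0006  0.002 ]
time: 20.68
tool_pos: [0.5252, 0.0211, 0.0634]
tool_rot: [-0.0, 0.999, -0.055, -0.0]
contact_force: [-0.6, 0.2, 0.2]
gripper_width: 0.998
t 20.68 mag x,y,z mm [48.51 -1.81 63.37] jaw -6.27 F mag [-0.16 -0.58  0.22] w 0.998 tilt [-0.0001 -0.0002]
time: 21.18
tool_pos: [0.525, 0.021, 0.2045]
tool_rot: [-0.0, 0.999, -0.055, -0.0]
contact_force: [0.0, 0.5, -0.6]
gripper_width: 1.0
t 21.18 mag x,y,z mm [ 48.59  -2.01 204.53] jaw -6.27 F mag [-0.47 -0.03 -0.65] w 1.0 tilt [-0.0002 -0.0001]
time: 21.8
tool_pos: [0.5532, 0.2823, 0.2031]
tool_rot: [-0.0, 0.999, -0.053, -0.0]
contact_force: [-0.7, -1.5, 0.1]
gripper_width: 1.0
t 21.80 mag x,y,z mm [-214.19   -2.17  203.1 ] jaw -6.08 F mag [ 1.59 -0.54  0.1 ] w 1.0 tilt [-0.0005 -0.0002]
top rail [ 1.73411285 99.62414007] [-17.92465914  13.16401013]
tab [39.20746455 61.91100913]
side rail [ 0.21539266 98.83436964] [-16.25945885  14.86526704]
tab [37.2964393  60.57775908]
```

View pics/topF.png

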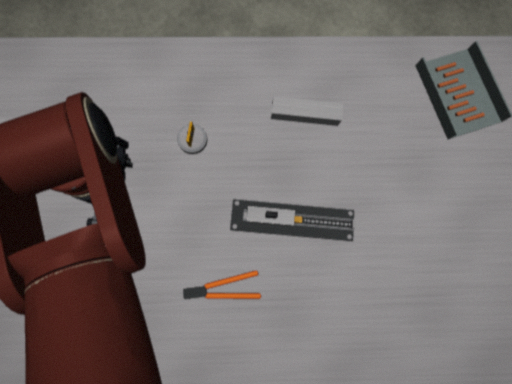

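View pics/sideFz.png

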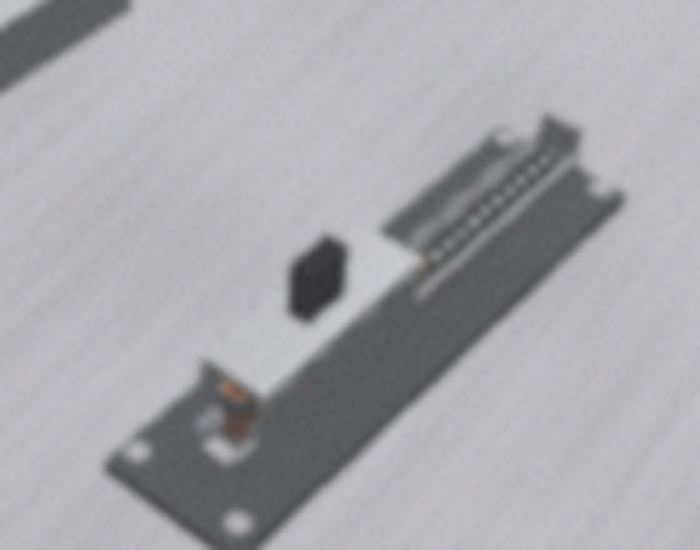

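The rail spans magazine x of about 0–100, so it is closed. A stud shows under its front end behind the lip at (235,400) in the side crop. The magnet (192,138), tube (307,112) and pliers (222,287) are at their original pixels.

```bash
python3 -m handwheel '[{"dx":0,"dy":0,"dz":0,"ax":0,"ay":0,"az":0},{"dx":0,"dy":0,"dz":0,"ax":0,"ay":0,"az":0},{"dx":0,"dy":0,"dz":0,"ax":0,"ay":0,"az":0}]' 0; python3 -c "
from h import *
rep(); print(manip.job_done())"
```

```text
time: 22.28
tool_pos: [0.5538, 0.2782, 0.2034]
tool_rot: [0.0, 0.998, -0.056, 0.0]
contact_force: [0.0, -0.3, -0.3]
gripper_width: 1.0
t 22.27 mag x,y,z mm [-210.2    -1.15  203.42] jaw -6.37 F mag [ 0.31  0.08 -0.3 ] w 1.0 tilt [0.0001 0.0001]
the job is handed in; nothing more can be done
None
```

The strip is loaded and seated, the cover rail is fully home, and I handed the job in at about 22 s of the 56 s allowed.

- **Loading:** I pushed the strip tail-first into the follower up to its hard stop, with a peak reading of about 10 N including the spring. I then eased back, lowered the front end behind the nose lip and pressed the strip onto the floor with about 9 N.
- **Strip check:** After release, the stud tops were at about 48 mm along the whole length, and the front end was against the lip.
- **Cover rail:** I slid it by its tab until it stopped moving and the force rose to about 12 N, then let go and moved the arm clear. The final images put the rail at magazine x of about 0 to 100 mm, which matches fully closed.
- **Bystanders:** The magnet, tube and pliers look unmoved in the final top view.

**Disagreements:** The two cameras differed by 1–2 mm, within their stated calibration. The follower's stop came about 0.6 mm later than I predicted, so I relied on contact forces for the final positions. No check failed.

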